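# Stock the brunch caddy by neighbours

### The job

Finish stocking the wooden condiment caddy for the brunch table: the tall steel mill goes in the back row between the syrup bottle and the sauce bottle that already stand there; in the low front row the shaker goes directly in front of the syrup, the small jam jar directly in front of the sauce, and the herb jar between those two, in front of the mill. Stand each upright on the floor of its own pocket, setting it down rather than dropping it, leave the two bottles standing in their pockets, and do not push about the lemon and the roll of tape beside the work.

Things in the scene. Friction and masses are not known exactly. Their poses are not given: they have to be found in the camera images.
- caddy: Fixed wooden caddy, 166 (x) by 258 mm (y), dowel handle at each end. Origin: underside centre; x to its high back, y left. Six pockets, centres at x = +41 (back row) or -39 (front row, nearer the robot), y = +84, 0, -84 mm; 78 wide, 72 (back) or 76 (front) deep; floor 10 mm up. Walls 6 thick, tops 42 mm up, but 75 at the back wall and the back row's ends.
- syrup: Flattish clear squeeze bottle with a white cap and an orange label, 49 x 68 (along its y) x 168 mm high. It already stands in one of the two outer pockets of the caddy's back row (left or right varies) and stays there. Origin: centre of its underside, z up.
- sauce: Slim round glass bottle with a green screw cap on a long neck, 57 mm diameter, 212 mm high. It already stands in the other outer pocket of the caddy's back row and stays there. Origin: centre of its underside, z up.
- mill: Tall round plain steel mill, 51 mm diameter, 220 mm high, about 0.28 kg, loose on the worktop left of the caddy; the shaft is full width and can be gripped from 70 to 185 mm up. Origin: centre of its underside, z up.
- shaker: Small round clear shaker with a pierced grey dome top, 44 mm diameter, 90 mm high, about 0.1 kg, loose on the worktop left of the caddy; full width up to about 70 mm, the dome above is 34 mm wide. Origin: centre of its underside, z up.
- herbs: Slim round glass herb jar with a tall dark cap as wide as the jar, 40 mm diameter, 105 mm high, about 0.11 kg, loose on the worktop left of the caddy; can be gripped at any height. Origin: centre of its underside, z up.
- jam: Small squat round glass jam jar with a gold lid, 54 mm diameter (lid 51 mm, from 64 mm up), 78 mm high, about 0.28 kg, loose on the worktop left of the caddy. Origin: centre of its underside, z up.
- lemon: Bystander: a yellow lemon, 78 x 55 x 56 mm, lying right of the caddy, near a red mug. Leave it alone. Origin: on its underside below its centre.
- tape: Bystander: roll of beige paper tape lying flat, 100 mm diameter, 25 mm high, at the far left end. Leave it alone. Origin: centre of its underside, z up.

How it is judged:
By the outcome, as a careful person would: the job done as asked, in the order asked, and still so for the second after the job is handed in, with the robot touching nothing.
It also fails if it takes over 128 s, if anything falls off the work surface, if the arm or the gripper's body presses on something with over 40 N, if the wrist force passes 120 N, or if a joint passes its speed limit or range.

### The arm

A 6-joint arm with a two-finger parallel gripper is mounted at the origin on the work surface; the furniture and walls round the work are solid. World frame = base frame: x ahead of the robot, y to its left, z up, the work surface at z = 0. Lengths are in mm, angles in rad, forces in N, time in s.
With the tool pointing down it reaches from about 275 to 750 mm from the base axis. Payload 10.2 kg.
Tool frame: the origin (TCP) lies at the very end of the fingers, on their centre line; the grasp point (between the pads) lies 19 mm behind it; z points along the fingers, y is the line along which they close (so a half turn about z gives the same grasp; the last joint's range is limited). The gripper opens to 88 mm and grips with 3 to 60 N. Pads are 18 mm wide; open, the fingers measure 123 mm over their backs; the gripper's body (75 mm by 187 mm) begins 45 mm behind the grasp point.
Start: joints at [1.058, 0.313, 1.498, -0, 1.331, -0.223], TCP at [150.037, 503.11, 238.72] pointing down, gripper open.
Joint ranges: [-2.94, 2.94], [-0.97, 2.17], [0.19, 2.56], [-1.23, 4.37], [0.02, 3.11], [-2.88, 2.88]. Speed limits (rad/s): [2.39, 2.39, 3.01, 3.14, 3.14, 3.14].

### API

Orientations are given as a rotation vector (axis times angle).
In Python, from plant import r, optics, ticket gives the robot as it stands.
- The arm moves only by the shell command python3 -m pendant 'ROWS'. ROWS is text: rows parted by semicolons, each of 7 numbers parted by spaces: the shift along the tool's x, y, z normalised to -1 to 1, where 1 is 25 cm, then the turn, a rotation vector about the tool's x, y, z normalised to -1 to 1, where 1 is 30 degrees, then the closure, from 0 (fully open) to 1 (shut). In form: tx ty tz ax ay az grip; .... A call has 1 to 5 rows; each row is the pose to reach, as a shift and turn from the pose commanded when the call began, along the tool's axes at that moment; what a row does not reach only later rows make up. A row lasts 1/12 s, in which the tool goes at most 41.7 mm and 7.16 degrees, less where a joint would pass 70% of its speed; a pose out of reach is approached as far as the arm can. A call with a number of a shift or a turn outside -1 to 1 is refused whole. A call with a gripper value outside its range is refused whole. The fingers move at their own pace and stop on an object; the grip force is fixed at half the most. Time passes only in rows, so rows that repeat a pose let the fingers close. It gives the time, the measured TCP pose, the force, the opening and the grip force at its end, in the units of the state.
- r.state(): the state, without advancing time (a new reading comes with each control period).
- optics.capture(name): name is "scene" or "top"; returns (picture, depth): 420x560x3 uint8, blue, green, red; 420x560 float32, mm along the optical axis (not along the pixel's ray), 0 where there is no reading.
- optics.camera_params(name): a dict with "fx", "fy", "cx", "cy" (pixels), "position" and "orientation" of the camera in the world. Camera axes: x right, y up, looking along -z (the intrinsics and any distortion apply to the point x, -y, -z); pixel columns grow to the right and rows downward; lengths in mm; the calibration is good to about 2 mm. A picture is of the moment at which its call begins. camera_params takes no time and is no camera call.
- ticket.close_job(): hands the job in; it is judged then, once.
The state is a dict: "clock": time; "joint_pos": joint angles; "joint_velocities": joint speeds; "joint_efforts": joint torques, N m; "position": TCP position; "eef_rot": TCP orientation; "contact_force": force on the tool from outside, world axes, zero at the start; "moment": the same for the moment, N m; "width": opening from 0.0 (shut) to 1.0 (fully open); "grasp_force": force on a finger pad.
Only numpy, scipy, OpenCV 4.12 (cv2) and the standard library are available. Lean on these libraries where they do the work, as an engineer would, in place of code of your own. Each camera call takes 0.05 s, during which the arm holds its last target. There are 200 camera calls.

## Working session

There is one attempt and no reset: what is moved stays moved. The work goes in short steps, Python scripts to look and compute and a shell command to move; the robot and the scene stay as the last step left them, time stands still between calls to the robot, and variables do not carry over. Pictures are saved under pics/ and viewed, at most 14 in all, crops included, and the job is handed in when it is done.

```bash
mkdir -p pics; ls; cat > h.py <<'E'
import numpy as np, cv2
from scipy.spatial.transform import Rotation as R
from plant import r, optics, ticket
def cap(n,save=None):
    im,d=optics.capture(n)
    if save: cv2.imwrite('pics/'+save+'.png',im)
    return im,d
def cloud(n,d):
    p=optics.camera_params(n)
    o=np.array(p['orientation'],float)
    M=R.from_rotvec(o).as_matrix() if o.shape==(3,) else (o if o.shape==(3,3) else R.from_quat(o).as_matrix())
    v,u=np.mgrid[:d.shape[0],:d.shape[1]]
    c=np.stack([(u-p['cx'])/p['fx']*d,-(v-p['cy'])/p['fy']*d,-d],-1)
    return c@M.T+np.array(p['position'])
E
python3 - <<'E'
from h import *
for n in('scene','top'):
    im,d=cap(n,n+'0'); print(optics.camera_params(n)); np.save(n+'0.npy',d)
print(r.state())
E
```

```text
pics
{'fx': 509.8199288575633, 'fy': 509.8199288575633, 'cx': 280.82229974223674, 'cy': 210.4118635820007, 'position': array([ -57.75662445, -728.08227343, 1102.61783026]), 'orientation': array([ 0.66360044, -0.21206347, -0.55775612])}
{'fx': 537.0867522529842, 'fy': 537.0867522529842, 'cx': 277.35580534206684, 'cy': 208.44303977611025, 'position': array([ 209.07992457,    9.66766415, 1592.86237161]), 'orientation': array([ 0.11107557, -0.11243335, -1.56748335])}
{'clock': 0.1, 'joint_pos': array([ 1.05760226e+00,  3.13375158e-01,  1.49831900e+00,  5.22847456e-06,
        1.33100523e+00, -2.23402590e-01]), 'joint_velocities': array([ 1.03309732e-03, -4.53440299e-04, -1.68169326e-03, -1.33214674e-03,
        2.78296449e-03, -1.21329040e-05]), 'joint_efforts': array([ 4.08823529e-03, -4.02813184e+01, -2.52646869e+01,  6.96564023e-02,
        3.41885048e-02, -3.73754335e-05]), 'position': array([149.92729189, 502.92049854, 238.24381787]), 'eef_rot': array([-4.53555907e-01, -3.10827213e+00,  1.61878979e-03]), 'contact_force': array([-0.38308045, -0.46474327,  0.13510059]), 'moment': array([ 0.0049368 , -0.02653737, -0.01865068]), 'grasp_force': 0.0, 'width': 1.0006471477909864}
```

View pics/scene0.png

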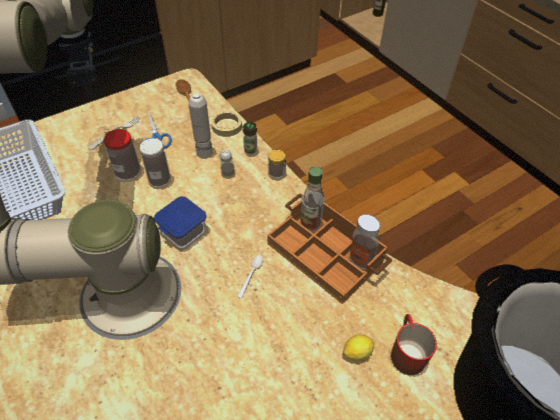

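View pics/top0.png

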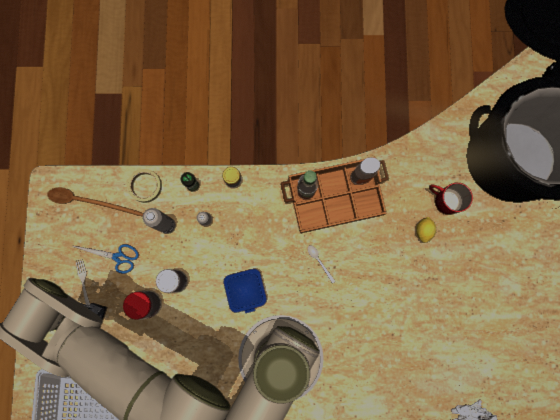

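The scene view shows the mill at (200,125), the shaker at (227,163), the herbs at (250,137) and the jam at (277,165), with the tape at (227,124). The sauce (green cap) is in the caddy's back-left pocket and the syrup (white cap) is back-right. In the top view the mill is at (155,216), the shaker (204,217), the herbs (189,181), the jam (231,175) and the caddy centre (336,196). So the jam goes front-left, the herbs front-middle and the shaker front-right.

```bash
cat > meas.py <<'E'
from h import *
from scipy.optimize import least_squares
S=np.load('scene0.npy');T=np.load('top0.npy')
C={'scene':cloud('scene',S),'top':cloud('top',T)}
boxes={'mill':{'top':(140,203,175,235),'scene':(186,92,214,160)},'shaker':{'top':(196,209,214,227),'scene':(218,148,236,178)},
'herbs':{'top':(178,170,199,192),'scene':(241,119,260,156)},'jam':{'top':(220,163,243,188),'scene':(266,149,289,180)},
'sauce':{'top':(298,170,320,200),'scene':(298,166,326,226)},'syrup':{'top':(352,155,384,186),'scene':(350,213,382,262)}}
rad=dict(mill=25.5,shaker=22,herbs=20,jam=27,sauce=28.5,syrup=30)
for k,b in boxes.items():
    for n,(x0,y0,x1,y1) in b.items():
        P=C[n][y0:y1,x0:x1].reshape(-1,3); dd=(S if n=='scene' else T)[y0:y1,x0:x1].ravel()
        P=P[dd>0]; H=P[P[:,2]>20]; 
        top=H[H[:,2]>np.percentile(H[:,2],97)-8]
        print(k,n,len(H),'zmax',H[:,2].max().round(),'p97',np.percentile(H[:,2],97).round(),'top mean',top.mean(0).round(),'top ext',np.ptp(top,axis=0).round())
        if n=='scene' and k!='syrup':
            s=H[(H[:,2]>25)&(H[:,2]<dict(mill=185,shaker=65,herbs=100,jam=60,sauce=100)[k])]
            f=least_squares(lambda c:np.hypot(s[:,0]-c[0],s[:,1]-c[1])-rad[k],s[:,:2].mean(0)+[5,15],loss='soft_l1',f_scale=3)
            print('   side fit',f.x.round(1),'med res',np.median(abs(f.fun)).round(2))
for n in C:
    P=C[n]; print(n,'table z',np.median(P[250:300,300:340,2] if n=='top' else P[300:340,180:240,2]))
# caddy mask via colour+height in top view
im=cv2.imread('pics/top0.png');P=C['top']
reg=np.zeros(T.shape,bool);reg[155:240,275:395]=1
m=reg&(P[...,2]>34)&(P[...,2]<48)
q=P[m];print('wall pts',len(q)); rect=cv2.minAreaRect(q[:,:2].astype(np.float32));print(rect)
m2=reg&(P[...,2]>5)&(P[...,2]<80); print(cv2.minAreaRect(P[m2][:,:2].astype(np.float32)))
np.save('wall.npy',q)
vis=cv2.resize(im[150:245,270:400],None,fx=6,fy=6,interpolation=cv2.INTER_CUBIC);cv2.imwrite('pics/caddy.png',vis)
print(np.histogram(P[reg][:,2],bins=np.arange(-5,90,5)))
E
python3 meas.py
```

```text
mill top 549 zmax 226.0 p97 221.0 top mean [386. 337. 218.] top ext [34. 36. 13.]
mill scene 1034 zmax 224.0 p97 217.0 top mean [380. 333. 215.] top ext [34. 34. 15.]
   side fit [382.2 340.1] med res 1.27
shaker top 181 zmax 94.0 p97 92.0 top mean [401. 222.  89.] top ext [23. 28. 10.]
shaker scene 289 zmax 93.0 p97 90.0 top mean [395. 219.  87.] top ext [26. 28. 10.]
   side fit [399.  226.5] med res 2.16
herbs top 246 zmax 115.0 p97 111.0 top mean [507. 263. 107.] top ext [38. 37. 11.]
herbs scene 385 zmax 111.0 p97 108.0 top mean [502. 263. 105.] top ext [41. 50. 11.]
   side fit [502.9 265.4] med res 1.26
jam top 322 zmax 86.0 p97 84.0 top mean [523. 142.  80.] top ext [47. 46. 10.]
jam scene 433 zmax 85.0 p97 81.0 top mean [517. 142.  78.] top ext [50. 49. 11.]
   side fit [519.9 145.8] med res 1.77
sauce top 551 zmax 230.0 p97 226.0 top mean [489. -76. 223.] top ext [30. 32. 12.]
sauce scene 1200 zmax 226.0 p97 223.0 top mean [484. -77. 221.] top ext [33. 37. 11.]
   side fit [486.5 -72.6] med res 1.63
syrup top 698 zmax 184.0 p97 180.0 top mean [ 530. -241.  177.] top ext [43. 52. 12.]
syrup scene 1307 zmax 181.0 p97 177.0 top mean [ 521. -242.  175.] top ext [46. 56. 11.]
scene table z 0.13479294726630542
top table z 0.34561762062583057
wall pts 809
((469.17315673828125, -166.51783752441406), (163.035400390625, 259.56036376953125), 12.2012300491333)
((472.3394470214844, -164.89390563964844), (255.66558837890625, 360.5931396484375), 0.05766125023365021)
(array([1605, 2007, 1421, 1311,  367,  107,  102,  107,  235,  424,  167,
         59,   91,  150,  100,  118,  106,   28]), array([-5,  0,  5, 10, 15, 20, 25, 30, 35, 40, 45, 50, 55, 60, 65, 70, 75,
       80, 85]))
```

View pics/caddy.png

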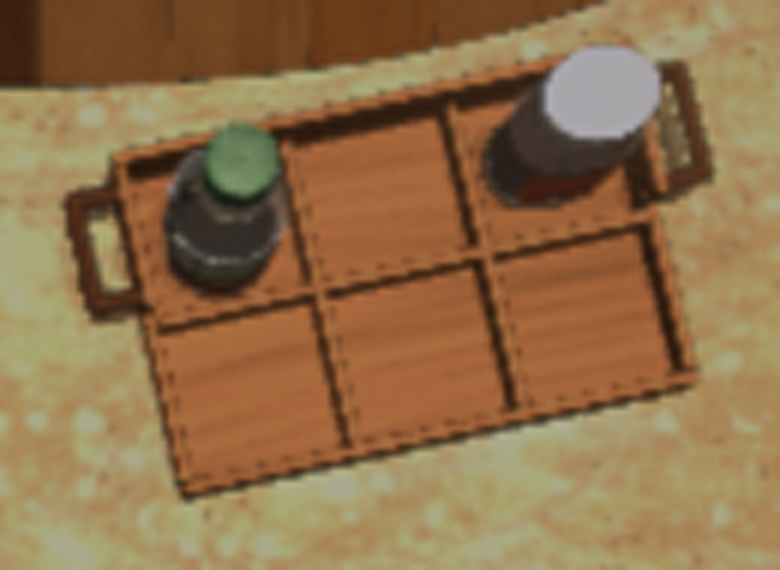

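The enlarged top view shows the sauce bottle (green cap, about (222,215) in the crop) in the back-left pocket and the syrup bottle (white cap) in the back-right pocket. The other four pockets are empty, and the caddy is yawed about 12.5°. I'll cross-check its pose in the scene view.

```bash
cat > cad.py <<'E'
from h import *
S=np.load('scene0.npy');P=cloud('scene',S)
reg=np.zeros(S.shape,bool);reg[185:305,255:390]=1
for lo,hi in((34,46),(36,50)):
    q=P[reg&(P[...,2]>lo)&(P[...,2]<hi)]
    q=q[(abs(q[:,0]-468)<130)&(abs(q[:,1]+166)<170)]
    a=np.radians(12.4);c,s=np.cos(a),np.sin(a)
    l=(q[:,:2]-[468,-166])@np.array([[c,-s],[s,c]])
    print(len(q),'x',np.percentile(l[:,0],[1,5,95,99]).round(),'y',np.percentile(l[:,1],[1,5,50,95,99]).round(),cv2.minAreaRect(q[:,:2].astype(np.float32)))
T=np.load('top0.npy');p=optics.camera_params('top');M=R.from_rotvec(p['orientation']).as_matrix();o=p['position']
def ray(u,v,z):
    d=M@np.array([(u-p['cx'])/p['fx'],-(v-p['cy'])/p['fy'],-1]);return (o+d*(z-o[2])/d[2])[:2]
A=ray(270+183/6,150+495/6,42);B=ray(270+693/6,150+380/6,42);D=ray(270+118/6,150+160/6,75)
d=A-B;yaw=np.arctan2(-d[0],d[1]);print(A,B,D,np.linalg.norm(d),np.degrees(yaw))
X=np.array([np.cos(yaw),np.sin(yaw)]);print('centre',(A+B)/2+83*X)
E
python3 cad.py
```

```text
1357 x [-86. -84.  76.  78.] y [-127. -125.    4.  126.  130.] ((464.79559326171875, -164.7584686279297), (167.92074584960938, 259.920166015625), 12.280488014221191)
1308 x [-85. -84.  76.  78.] y [-127. -125.    3.  126.  130.] ((464.80877685546875, -164.7067108154297), (167.92584228515625, 259.9048767089844), 12.319096565246582)
[360.89171416 -58.74520362] [ 417.06025109 -306.74744296] [519.0228749 -27.022767 ] 254.2833365728557 12.761287095161558
centre [ 469.92578509 -164.41248896]
```

```bash
cat > go.py <<'E'
# prints tool-axis shift/turn units from present pose to target x y z yaw(deg, of tool y)
import sys; from h import *
s=r.state(); M=R.from_rotvec(s['eef_rot']); Q=M.as_matrix()
print('t %.2f'%s['clock'],'pos',np.round(s['position'],1),'yaw %.1f'%np.degrees(np.arctan2(Q[1,1],Q[0,1])),'tilt z',Q[:,2].round(3),'F',np.round(s['contact_force'],1),'w %.3f g %.1f'%(s['width'],s['grasp_force']),'j',np.round(s['joint_pos'],2))
a=sys.argv[1:]
for t in a:
    x,y,z,w=map(float,t.split(',')); w=np.radians(w)
    Y=np.array([np.cos(w),np.sin(w),0]);Z=np.array([0,0,-1.]);T=np.stack([np.cross(Y,Z),Y,Z],1)
    d=Q.T@(np.array([x,y,z])-s['position'])/250; v=(M.inv()*R.from_matrix(T)).as_rotvec()/np.radians(30)
    print(t,'->',d.round(3),v.round(3),'rows',max(np.linalg.norm(d)*6,np.linalg.norm(v)*4.19).round(1))
E
python3 -m pendant '0 0 -0.09 0 0 0 0; 0 0 -0.09 0 0 0 0' && python3 go.py 383,337,260,12.3
```

```text
clock: 0.27
position: [150.4, 503.9, 263.8]
eef_rot: [0.453, 3.107, 0.006]
contact_force: [0.3, -0.4, 0.3]
width: 1.003
grasp_force: 0.0
t 0.27 pos [150.4 503.9 263.8] yaw 73.4 tilt z [ 0.002  0.004 -1.   ] F [ 0.3 -0.4  0.3] w 1.003 g 0.0 j [ 1.06  0.3   1.46  0.    1.39 -0.22]
383,337,260,12.3 -> [-1.082 -0.374  0.015] [ 0.008 -0.003  2.037] rows 8.5
```

```bash
python3 -m pendant '-0.12 -0.04 0 0 0 0.2 0; -0.24 -0.08 0 0 0 0.4 0; -0.36 -0.12 0 0 0 0.6 0; -0.48 -0.16 0 0 0 0.8 0; -0.6 -0.2 0 0 0 1 0' >/dev/null && python3 go.py 383,337,260,12.3
```

```text
t 0.68 pos [280.4 411.3 260.6] yaw 43.1 tilt z [-0. -0. -1.] F [ 0.5 -0.  -0.2] w 0.999 g 0.0 j [ 0.74  0.24  1.54  0.    1.37 -0.02]
383,337,260,12.3 -> [-0.497  0.097  0.002] [-1.000e-03  0.000e+00  1.027e+00] rows 4.3
```

```bash
python3 -m pendant '-0.12 0.02 0 0 0 0.25 0; -0.25 0.05 0 0 0 0.5 0; -0.37 0.075 0 0 0 0.75 0; -0.49 0.1 0 0 0 1 0; -0.49 0.1 0 0 0 1 0' >/dev/null && python3 go.py 383,337,150,12.3
```

```text
t 1.10 pos [385.1 337.9 260.2] yaw 12.8 tilt z [ 0.    -0.001 -1.   ] F [0.5 0.4 0.1] w 1.001 g 0.0 j [ 0.49  0.27  1.5  -0.    1.37  0.27]
383,337,150,12.3 -> [-0.001 -0.009  0.441] [-0.     0.002  0.017] rows 2.6
```

```bash
python3 -m pendant '0 -0.005 0.13 0 0 0.015 0; 0 -0.005 0.26 0 0 0.015 0; 0 -0.005 0.36 0 0 0.015 0; 0 -0.005 0.388 0 0 0.015 0;0 -0.005 0.388 0 0 0.015 0' && python3 go.py 383,337,163,12.3
python3 - <<'E'
from h import *
im,d=cap('scene'); cv2.imwrite('pics/m1.png',cv2.resize(im[40:220,120:320],None,fx=3,fy=3,interpolation=cv2.INTER_CUBIC))
E
```

```text
clock: 1.52
position: [379.6, 340.0, 162.6]
eef_rot: [-1.955, -2.457, 0.005]
contact_force: [-0.9, -0.1, 0.0]
width: 1.004
grasp_force: 0.0
t 1.52 pos [379.6 340.  162.6] yaw 13.0 tilt z [-0.003 -0.002 -1.   ] F [-0.9 -0.1  0. ] w 1.004 g 0.0 j [0.5  0.36 1.65 0.   1.14 0.27]
383,337,163,12.3 -> [-0.015  0.01  -0.001] [-0.007  0.002  0.023] rows 0.1
```

View pics/m1.png

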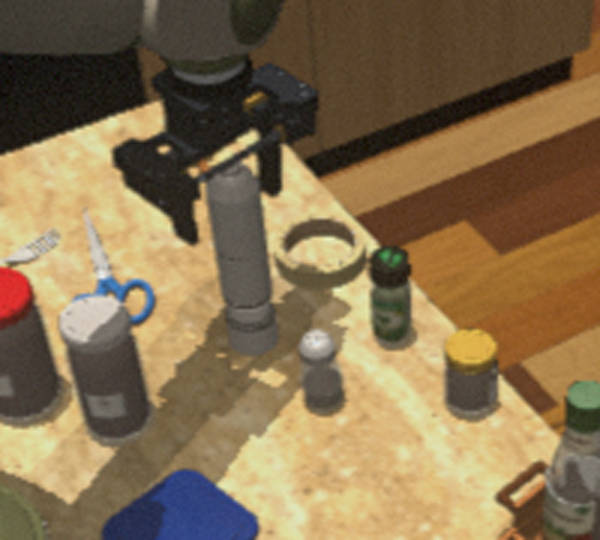

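The fingers at about (185,215) and (270,170) straddle the mill top at (233,185), with nothing disturbed. Closing, then a 100 mm lift.

```bash
python3 -m pendant '0 0 0 0 0 0 1; 0 0 0 0 0 0 1; 0 0 0 0 0 0 1; 0 0 0 0 0 0 1; 0 0 0 0 0 0 1' >/dev/null; python3 -m pendant '0 0 0 0 0 0 1; 0 0 0 0 0 0 1;0 0 0 0 0 0 1;0 0 0 0 0 0 1;0 0 0 0 0 0 1' >/dev/null; python3 go.py 380,340,265,12.3
```

```text
t 2.40 pos [380.9 340.3 164.5] yaw 12.9 tilt z [ 0.001  0.    -1.   ] F [0.7 0.7 2.9] w 0.558 g 30.0 j [ 0.5   0.35  1.65 -0.    1.14  0.27]
380,340,265,12.3 -> [-0.    -0.003 -0.402] [ 0.002 -0.     0.022] rows 2.4
```

```bash
python3 -m pendant '0 0 -0.05 0 0 0 1; 0 0 -0.15 0 0 0 1; 0 0 -0.3 0 0 0 1;0 0 -0.45 0 0 0 1; 0 0 -0.5 0 0 0 1' >/dev/null; python3 go.py 390,90,290,12.3 400,-160,290,12.3
python3 - <<'E'
from h import *
im,d=cap('scene','l1'); 
print(im.shape)
E
```

```text
t 2.82 pos [381.1 340.6 293.8] yaw 13.0 tilt z [ 0.005  0.003 -1.   ] F [ 0.7  0.9 -1.8] w 0.563 g 29.9 j [0.5  0.24 1.44 0.   1.45 0.27]
390,90,290,12.3 -> [-0.985 -0.19   0.013] [ 0.01  -0.003  0.022] rows 6.0
400,-160,290,12.3 -> [-1.969 -0.375  0.01 ] [ 0.01  -0.003  0.022] rows 12.0
(420, 560, 3)
```

```bash
python3 -m pendant '-0.08 -0.015 0 0 0 0 1; -0.22 -0.04 0 0 0 0 1; -0.38 -0.07 0 0 0 0 1; -0.54 -0.1 0 0 0 0.02 1; -0.7 -0.13 0 0 0 0.02 1' >/dev/null;  python3 -m pendant '-0.16 -0.03 0 0 0 0 1; -0.32 -0.06 0 0 0 0 1; -0.48 -0.09 0 0 0 0 1; -0.64 -0.12 0 0 0 0 1; -0.74 -0.14 0 0 0 0 1' >/dev/null; python3 go.py 400,-160,290,12.3 507,-157,280,12.3
```

```text
t 3.70 pos [392.6 -28.6 287.8] yaw 12.2 tilt z [-0.003  0.    -1.   ] F [ 0.6  0.4 -2.6] w 0.562 g 29.9 j [-0.37 -0.02  1.76 -0.    1.41 -0.59]
400,-160,290,12.3 -> [-0.52  -0.082 -0.009] [-0.005 -0.002 -0.002] rows 3.2
507,-157,280,12.3 -> [-0.599  0.339  0.03 ] [-0.005 -0.002 -0.002] rows 4.1
```

```bash
python3 -m pendant '-0.15 -0.025 0 0 0 0 1; -0.3 -0.05 0 0 0 0 1; -0.45 -0.07 0 0 0 0 1; -0.52 -0.085 0 0 0 0 1; -0.52 -0.085 0 0 0 0 1' >/dev/null;  python3 -m pendant '0 0.1 0 0 0 0 1; 0 0.2 0 0 0 0 1; -0.05 0.32 0.02 0 0 0 1; -0.075 0.42 0.03 0 0 0 1; -0.075 0.42 0.03 0 0 0 1' >/dev/null; python3 go.py 507,-157,280,12.3
python3 - <<'E'
from h import *
im,d=cap('scene'); np.save('s1.npy',d);im2,d2=cap('top');np.save('t1.npy',d2)
a=cv2.resize(im[60:320,220:420],None,fx=2.2,fy=2.2,interpolation=cv2.INTER_CUBIC)
b=cv2.resize(im2[100:260,250:410],(350,350),interpolation=cv2.INTER_CUBIC);c=np.zeros((max(len(a),350),a.shape[1]+350,3),np.uint8);c[:len(a),:a.shape[1]]=a;c[:350,a.shape[1]:]=b
cv2.imwrite('pics/m2.png',c)
E
```

```text
t 4.53 pos [ 509.4 -152.   278.7] yaw 12.4 tilt z [-0.003  0.003 -1.   ] F [ 0.2 -0.4 -3.8] w 0.561 g 29.9 j [-0.51  0.3   1.41  0.    1.44 -0.73]
507,-157,280,12.3 -> [-0.017 -0.014 -0.005] [-0.005 -0.006  0.005] rows 0.1
```

View pics/m2.png

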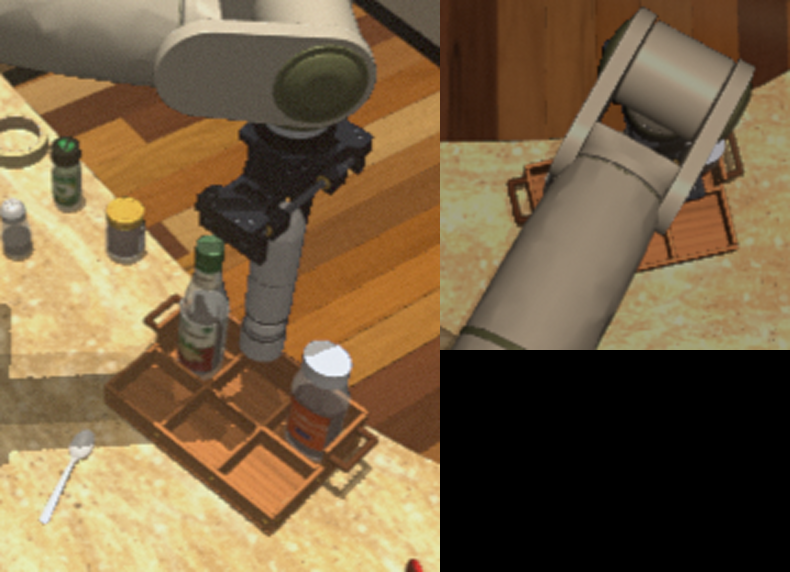

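The mill hangs above the back-middle pocket, with its base at (262,348) in the crop, clear of both bottles. It may lean a little, so I'll measure its axis.

```bash
cat > cyl.py <<'E'
from h import *
from scipy.optimize import least_squares
def cyl(d,x0,y0,x1,y1,rad,zlo,zhi,g):
    P=cloud('scene',d)[y0:y1,x0:x1].reshape(-1,3);P=P[d[y0:y1,x0:x1].ravel()>0]
    P=P[(P[:,2]>zlo)&(P[:,2]<zhi)&(np.hypot(P[:,0]-g[0],P[:,1]-g[1])<rad*2)]
    zm=(zlo+zhi)/2
    f=least_squares(lambda c:np.hypot(P[:,0]-c[0]-c[2]*(P[:,2]-zm),P[:,1]-c[1]-c[3]*(P[:,2]-zm))-rad,[*g,0,0],loss='soft_l1',f_scale=2)
    b=[f.x[0]+f.x[2]*(P[:,2].min()-zm),f.x[1]+f.x[3]*(P[:,2].min()-zm)]
    print('n',len(P),'zmin',P[:,2].min().round(),'p2',np.percentile(P[:,2],2).round(),'axis xy',f.x[:2].round(1),'tilt deg',np.degrees(f.x[2:]).round(1),'bottom xy',np.round(b,1),'res',np.median(abs(f.fun)).round(2))
if __name__=='__main__':
    S0=np.load('scene0.npy');cyl(S0,186,92,214,160,25.5,40,185,(382,338))
    S=np.load('s1.npy');x=lambda u:int(220+u/2.2);y=lambda v:int(60+v/2.2)
    cyl(S,x(238),y(205),x(310),y(365),25.5,85,250,(507,-155))
E
python3 cyl.py
```

```text
n 661 zmin 40.0 p2 43.0 axis xy [382. 340.] tilt deg [-0.2 -0.7] bottom xy [382.3 340.9] res 1.26
n 766 zmin 111.0 p2 118.0 axis xy [ 509.8 -151.8] tilt deg [-1.1 -0.9] bottom xy [ 510.8 -150.9] res 0.82
```

```bash
python3 -m pendant '-0.018 -0.017 0 0 0 0 1; -0.018 -0.017 0.1 0 0 0 1; -0.018 -0.017 0.2 0 0 0 1; -0.018 -0.017 0.3 0 0 0 1;-0.018 -0.017 0.37 0 0 0 1'>/dev/null; python3 -m pendant '0 0 0 0 0 0 1; 0 0 0 0 0 0 1'; python3 go.py 506,-156.5,176,12.3
```

```text
clock: 5.22
position: [503.2, -158.6, 189.7]
eef_rot: [-1.97, -2.446, 0.0]
contact_force: [0.4, 0.2, -1.0]
width: 0.562
grasp_force: 29.9
t 5.22 pos [ 503.2 -158.6  189.7] yaw 12.3 tilt z [-0.001  0.    -1.   ] F [ 0.4  0.2 -1. ] w 0.562 g 29.9 j [-0.53  0.36  1.56 -0.    1.22 -0.74]
506,-156.5,176,12.3 -> [0.006 0.013 0.055] [-0.001 -0.001  0.001] rows 0.3
```

```bash
python3 -m pendant '0.005 0.012 0.02 0 0 0 1; 0.005 0.012 0.04 0 0 0 1; 0.005 0.012 0.052 0 0 0 1; 0.005 0.012 0.06 0 0 0 1; 0.005 0.012 0.06 0 0 0 1'; python3 -m pendant '0 0 0 0 0 0 1; 0 0 0 0 0 0 1'
```

```text
clock: 5.63
position: [506.8, -156.8, 174.6]
eef_rot: [1.969, 2.447, 0.0]
contact_force: [-0.3, 0.5, -0.7]
width: 0.56
grasp_force: 29.9
clock: 5.8
position: [506.8, -156.8, 174.5]
eef_rot: [1.969, 2.447, 0.0]
contact_force: [0.6, -0.3, -0.6]
width: 0.559
grasp_force: 29.9
```

```bash
python3 -m pendant '0 0 0.003 0 0 0 1; 0 0 0.006 0 0 0 1; 0 0 0.006 0 0 0 1; 0 0 0.006 0 0 0 1' | sed -n '2p;4p'; python3 -m pendant '0 0 0.003 0 0 0 1; 0 0 0.006 0 0 0 1; 0 0 0.006 0 0 0 1; 0 0 0.006 0 0 0 1'| sed -n '2p;4p'
```

```text
position: [507.2, -157.2, 174.4]
contact_force: [-1.3, 0.1, 10.0]
position: [507.8, -157.5, 174.2]
contact_force: [-0.8, -0.4, 17.7]
```

```bash
python3 -m pendant '0 0 -0.006 0 0 0 1; 0 0 -0.01 0 0 0 1; 0 0 -0.01 0 0 0 0.4; 0 0 -0.01 0 0 0 0.3; 0 0 -0.01 0 0 0 0.2'| sed -n '2p;4,6p'; python3 -m pendant '0 0 0 0 0 0 0.15; 0 0 0 0 0 0 0.1; 0 0 0 0 0 0 0.1; 0 0 0 0 0 0 0.1'| sed -n '2p;4,6p'
python3 go.py
```

```text
position: [506.4, -156.6, 173.4]
contact_force: [-0.4, 0.8, -0.1]
width: 0.728
grasp_force: 0.0
position: [506.6, -156.7, 173.7]
contact_force: [0.7, 0.1, 0.1]
width: 0.902
grasp_force: 0.0
t 7.22 pos [ 506.6 -156.7  173.7] yaw 12.3 tilt z [-0.  0. -1.] F [0.7 0.1 0.1] w 0.902 g 0.0 j [-0.52  0.38  1.58 -0.    1.18 -0.74]
```

```bash
python3 -m pendant '0 0 -0.08 0 0 0 0.1; 0 0 -0.2 0 0 0 0.1; 0 0 -0.35 0 0 0 0; 0 0 -0.48 0 0 0 0; 0 0 -0.5 0 0 0 0' >/dev/null; python3 -m pendant '0 -0.15 0 0 0 0 0; 0 -0.3 0 0 0 0 0; 0.1 -0.4 0 0 0 -0.2 0; 0.25 -0.42 0 0 0 -0.4 0; 0.4 -0.42 0 0 0 -0.6 0' >/dev/null
python3 go.py 398,224,240,102.3
python3 - <<'E'
from h import *
im,d=cap('scene'); np.save('s2.npy',d)
cv2.imwrite('pics/m3.png',cv2.resize(im[90:320,180:420],None,fx=2.4,fy=2.4,interpolation=cv2.INTER_CUBIC))
E
```

```text
t 8.05 pos [380.9 -81.  298.2] yaw 30.4 tilt z [-0.  0. -1.] F [0.6 1.3 0.8] w 1.003 g 0.0 j [-0.51 -0.04  1.75 -0.    1.43 -1.04]
398,224,240,102.3 -> [1.017 0.677 0.233] [-0.000e+00 -1.000e-03 -2.396e+00] rows 10.0
```

View pics/m3.png

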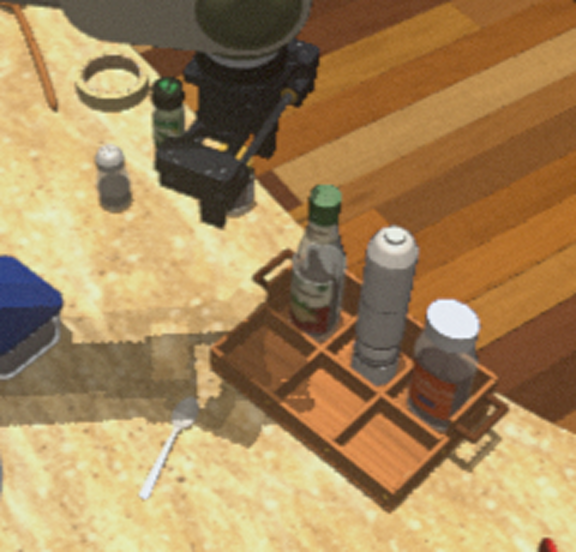

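The mill stands upright in the back-middle pocket (about (385,310)), between the sauce (320,265) and the syrup (445,360), and the three front pockets are free. On to the shaker.

```bash
python3 -m pendant '0.1 0.07 0 0 0 -0.24 0; 0.2 0.14 0 0 0 -0.48 0; 0.3 0.2 0.05 0 0 -0.72 0; 0.4 0.27 0.1 0 0 -0.9 0; 0.5 0.34 0.12 0 0 -1 0' >/dev/null; python3 go.py 398,224,240,102.3
```

```text
t 8.52 pos [392.1  70.9 267.1] yaw 60.6 tilt z [-0.002  0.    -1.   ] F [ 0.4 -0.5 -0.1] w 0.995 g 0.0 j [-0.12  0.01  1.79 -0.    1.35 -1.18]
398,224,240,102.3 -> [0.28  0.545 0.109] [-0.    -0.004 -1.39 ] rows 5.8
```

```bash
python3 -m pendant '0.05 0.11 0.02 0 0 -0.24 0; 0.11 0.22 0.05 0 0 -0.48 0; 0.17 0.33 0.07 0 0 -0.72 0; 0.22 0.44 0.09 0 0 -0.9 0; 0.28 0.545 0.11 0 0 -1 0' >/dev/null; python3 -m pendant '0 0 0 0 0 -0.2 0; 0 0 0 0 0 -0.39 0;0 0 0 0 0 -0.39 0'>/dev/null; python3 go.py 398,224,130,102.3 398,224,36,102.3
```

```text
t 9.18 pos [399.1 222.8 240.6] yaw 102.3 tilt z [-0.001 -0.    -1.   ] F [-0.2  0.4  0.6] w 1.002 g 0.0 j [ 0.25  0.16  1.69 -0.    1.3  -1.53]
398,224,130,102.3 -> [0.003 0.006 0.442] [-0.    -0.002  0.   ] rows 2.7
398,224,36,102.3 -> [0.003 0.006 0.818] [-0.    -0.002  0.   ] rows 4.9
```

```bash
python3 -m pendant '0 0 0.12 0 0 0 0; 0 0.005 0.27 0 0 0 0; 0 0.005 0.43 0 0 0 0; 0 0.005 0.58 0 0 0 0; 0 0.005 0.7 0 0 0 0' >/dev/null; python3 -m pendant '0 0 0.06 0 0 0 0; 0 0 0.1 0 0 0 0; 0 0 0.115 0 0 0 0; 0 0 0.115 0 0 0 0.3; 0 0 0.115 0 0 0 1'; python3 -m pendant '0 0 0 0 0 0 1; 0 0 0 0 0 0 1;0 0 0 0 0 0 1;0 0 0 0 0 0 1;0 0 0 0 0 0 1'
```

```text
clock: 10.02
position: [399.5, 223.6, 37.9]
eef_rot: [-0.327, 3.124, 0.0]
contact_force: [-0.9, -0.6, 0.1]
width: 0.873
grasp_force: 0.0
clock: 10.43
position: [399.2, 223.7, 37.7]
eef_rot: [-0.33, 3.124, 0.0]
contact_force: [0.4, -0.4, 0.0]
width: 0.492
grasp_force: 0.0
```

```bash
python3 -m pendant '0 0 0 0 0 0 1; 0 0 0 0 0 0 1;0 0 0 0 0 0 1;0 0 0 0 0 0 1;0 0 -0.02 0 0 0 1' | tail -2; python3 -m pendant '0 0 -0.12 0 0 0 1; 0 0 -0.28 0 0 0 1;0 0 -0.44 0 0 0 1;0 0 -0.6 0 0 0 1;0 0 -0.6 0 0 0 1' | tail -3; python3 go.py 420,-20,190,102.3 447,-255.5,190,102.3
```

```text
width: 0.436
grasp_force: 29.5
contact_force: [1.3, 0.3, -0.8]
width: 0.439
grasp_force: 29.5
t 11.27 pos [401.5 224.5 199.4] yaw 102.1 tilt z [ 0.011  0.003 -1.   ] F [ 1.3  0.3 -0.8] w 0.439 g 29.5 j [ 0.25  0.2   1.75  0.    1.18 -1.53]
420,-20,190,102.3 -> [ 0.132 -0.972  0.035] [ 0.001  0.023 -0.008] rows 5.9
447,-255.5,190,102.3 -> [ 0.224 -1.916  0.033] [ 0.001  0.023 -0.008] rows 11.6
```

```bash
python3 - <<'E'
from h import *
im,d=cap('scene'); np.save('s3.npy',d)
cv2.imwrite('pics/m4.png',cv2.resize(im[80:220,170:330],None,fx=4,fy=4,interpolation=cv2.INTER_CUBIC))
E
```

```text
(no output)
```

View pics/m4.png

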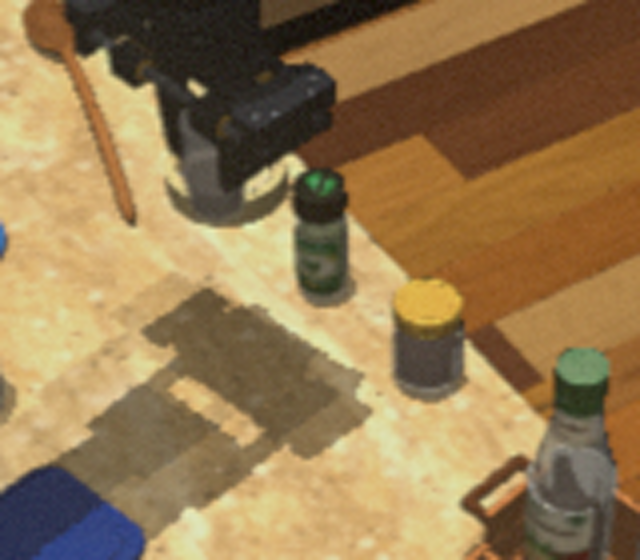

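The shaker is held between the fingers, hanging straight, with its bottom at about (215,215). The herbs (322,235) and jam (430,340) are undisturbed. Transit to the caddy.

```bash
python3 -m pendant '0.02 -0.08 0 0 0 0 1; 0.05 -0.24 0 0 0 0 1;0.08 -0.4 0 0 0 0 1;0.1 -0.56 0 0 0 0 1;0.12 -0.72 0 0 0 0 1' >/dev/null; python3 -m pendant '0.02 -0.16 0 0 0 0 1; 0.04 -0.32 0 0 0 0 1;0.06 -0.48 0 0 0 0 1;0.08 -0.64 0 0 0 0 1;0.1 -0.8 0 0 0 0 1' >/dev/null; python3 go.py 447,-255.5,190,102.3
```

```text
t 12.15 pos [ 423.8 -161.1  191.1] yaw 102.0 tilt z [-0.002  0.002 -1.   ] F [ 1.3  1.  -1.6] w 0.432 g 29.5 j [-0.62  0.2   1.77  0.    1.17 -2.4 ]
447,-255.5,190,102.3 -> [-0.012 -0.389  0.003] [ 0.004 -0.003 -0.009] rows 2.3
```

```bash
python3 -m pendant '0 -0.14 0 0 0 0 1; 0 -0.28 0 0 0 0 1;-0.01 -0.37 0.02 0 0 -0.01 1;-0.012 -0.39 0.08 0 0 -0.01 1;-0.012 -0.39 0.16 0 0 -0.01 1' >/dev/null; python3 -m pendant '0 0 0.06 0 0 0 1;0 0 0.08 0 0 0 1;0 0 0.08 0 0 0 1' >/dev/null; python3 go.py 447,-255.5,130,102.3
python3 - <<'E'
from h import *
im,d=cap('scene'); np.save('s4.npy',d);im2,d2=cap('top');np.save('t4.npy',d2)
a=cv2.resize(im[150:320,260:420],None,fx=3,fy=3,interpolation=cv2.INTER_CUBIC)
cv2.imwrite('pics/m5.png',a)
P=cloud('scene',d); 
m=(d>0)&(np.hypot(P[...,0]-447,P[...,1]+255)<35)&(P[...,2]>65)&(P[...,2]<125);print(m.sum(),np.argwhere(m).min(0),np.argwhere(m).max(0),P[m].min(0),P[m].max(0))
E
```

```text
t 12.82 pos [ 447.1 -253.3  130.4] yaw 102.3 tilt z [-0.003  0.003 -1.   ] F [-0.1  0.3 -1.4] w 0.435 g 29.5 j [-0.74  0.4   1.67  0.    1.07 -2.53]
447,-255.5,130,102.3 -> [ 0.002 -0.008  0.002] [ 0.007 -0.005  0.001] rows 0.1
93 [253 334] [266 350] [ 424.00001117 -273.89074961   95.19288522] [ 454.42268811 -238.28598075  124.77266536]
```

View pics/m5.png

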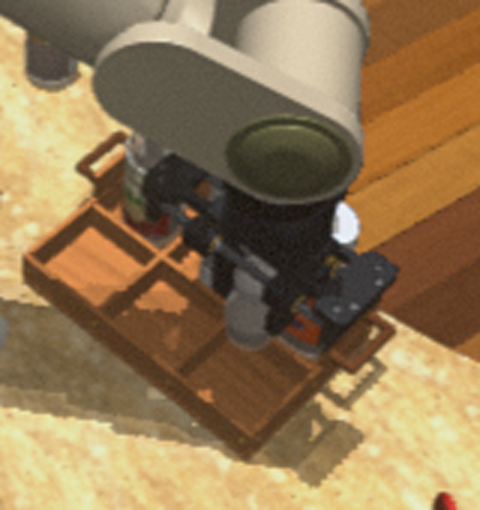

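The shaker's bottom at about (247,335) is over the front-right pocket, upright and clear of the walls. Its measured base height agrees with the grasp. Descending.

```bash
python3 -m pendant '0 -0.006 0.08 0 0 0 1; 0 -0.006 0.18 0 0 0 1;0 -0.006 0.26 0 0 0 1;0 -0.006 0.31 0 0 0 1;0 -0.006 0.31 0 0 0 1' | sed -n '2p;4p'; python3 -m pendant '0 0 0.01 0 0 0 1; 0 0 0.018 0 0 0 1;0 0 0.018 0 0 0 1;0 0 0.018 0 0 0 1'| sed -n '2p;4p';python3 -m pendant '0 0 0.003 0 0 0 1; 0 0 0.006 0 0 0 1;0 0 0.006 0 0 0 1;0 0 0.006 0 0 0 1'| sed -n '2p;4p'
```

```text
position: [447.7, -255.0, 53.6]
contact_force: [0.2, -0.6, -0.4]
position: [448.6, -255.9, 51.3]
contact_force: [-0.6, -0.4, -1.3]
position: [448.3, -255.7, 49.1]
contact_force: [0.1, -0.3, -1.2]
```

```bash
python3 -m pendant '0 0 0.003 0 0 0 1; 0 0 0.006 0 0 0 1;0 0 0.006 0 0 0 1;0 0 0.006 0 0 0 1'| sed -n '2p;4p';python3 -m pendant '0 0 0.003 0 0 0 1; 0 0 0.005 0 0 0 1;0 0 0.005 0 0 0 1;0 0 0.005 0 0 0 1'| sed -n '2p;4p'
```

```text
position: [448.4, -255.8, 47.7]
contact_force: [-0.5, 0.7, 1.9]
position: [448.6, -255.9, 47.5]
contact_force: [-3.1, 2.3, 13.9]
```

```bash
python3 -m pendant '0 0 -0.005 0 0 0 1; 0 0 -0.006 0 0 0 1; 0 0 -0.006 0 0 0 0.45; 0 0 -0.006 0 0 0 0.35; 0 0 -0.006 0 0 0 0.25'| sed -n '2p;4,6p'; python3 -m pendant '0 0 0 0 0 0 0.2; 0 0 0 0 0 0 0.2; 0 0 0 0 0 0 0.2; 0 0 -0.08 0 0 0 0.2; 0 0 -0.22 0 0 0 0.2'| sed -n '2p;4,6p'
python3 -m pendant '0 0 -0.15 0 0 0 0.2;0 0 -0.3 0 0 0 0;0 0 -0.4 0 0 0 0;0 0 -0.4 0 0 0 0'>/dev/null; python3 go.py 460,40,230,72.3 520,144,230,42.3
```

```text
position: [448.2, -255.6, 47.5]
contact_force: [0.6, -0.7, -0.0]
width: 0.637
grasp_force: 0.0
position: [446.9, -254.5, 100.6]
contact_force: [0.0, -0.1, 0.2]
width: 0.799
grasp_force: 0.0
t 15.83 pos [ 449.7 -256.9  208. ] yaw 102.4 tilt z [ 0.007 -0.006 -1.   ] F [ 0.4 -0.4 -0.1] w 0.987 g 0.0 j [-0.75  0.32  1.57 -0.    1.24 -2.53]
460,40,230,72.3 -> [-0.295  1.151 -0.095] [-0.012  0.014  1.002] rows 7.1
520,144,230,42.3 -> [-0.618  1.506 -0.096] [-0.008  0.017  2.002] rows 9.8
```

```bash
python3 -m pendant '0.1 0 -0.12 0 0 0 0;0.2 0 -0.2 0 0 0 0;0.2 0.12 -0.2 0 0 0 0;0.2 0.28 -0.2 0 0 0.1 0;0.15 0.44 -0.2 0 0 0.3 0'>/dev/null; python3 -m pendant '-0.04 0.16 0 0 0 0.2 0;-0.08 0.32 0 0 0 0.4 0;-0.13 0.48 0 0 0 0.6 0;-0.2 0.64 0 0 0 0.8 0;-0.25 0.78 0 0 0 1 0'>/dev/null; python3 go.py 520,144,150,42.3
python3 - <<'E'
from h import *
im,d=cap('scene'); np.save('s5.npy',d)
cv2.imwrite('pics/m6.png',cv2.resize(im[110:320,220:420],None,fx=2.7,fy=2.7,interpolation=cv2.INTER_CUBIC))
E
```

```text
t 16.67 pos [430.3  14.2 252.1] yaw 64.9 tilt z [-0.001  0.    -1.   ] F [ 0.3 -0.1 -0.2] w 1.004 g 0.0 j [-0.24  0.09  1.74 -0.    1.32 -1.37]
520,144,150,42.3 -> [-0.105  0.622  0.408] [-0.001 -0.001  0.753] rows 4.5
```

View pics/m6.png

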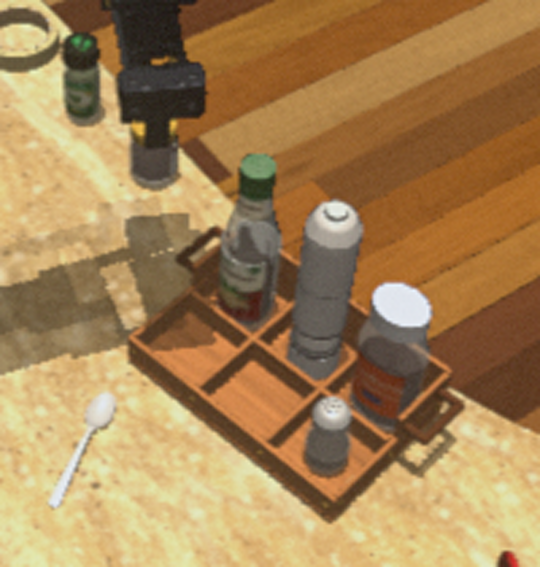

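The shaker stands upright in the front-right pocket at (328,435), in front of the syrup (395,355). Next, the jam.

```bash
python3 -m pendant '-0.02 0.14 0 0 0 0.19 0;-0.05 0.28 0.05 0 0 0.38 0;-0.07 0.42 0.12 0 0 0.57 0;-0.1 0.56 0.2 0 0 0.75 0;-0.105 0.622 0.25 0 0 0.75 0'>/dev/null; python3 -m pendant '0 0 0 0 0 0 0;0 0 0 0 0 0 0'>/dev/null; python3 go.py 520,145,36,42.3
```

```text
t 17.30 pos [519.  142.7 189. ] yaw 42.8 tilt z [-0.003 -0.    -1.   ] F [-0.3  0.   0.5] w 1.001 g 0.0 j [ 0.05  0.39  1.53 -0.    1.23 -0.7 ]
520,145,36,42.3 -> [0.003 0.011 0.612] [-0.004 -0.003  0.016] rows 3.7
```

```bash
python3 -m pendant '0.003 0.01 0.12 0 0 0 0;0.003 0.01 0.27 0 0 0 0;0.003 0.01 0.42 0 0 0 0;0.003 0.01 0.54 0 0 0 0;0.003 0.01 0.61 0 0 0 0'>/dev/null; python3 -m pendant '0 0 0 0 0 0 0;0 0 0 0 0 0 0;0 0 0 0 0 0 0.3;0 0 0 0 0 0 1;0 0 0 0 0 0 1'; python3 -m pendant '0 0 0 0 0 0 1;0 0 0 0 0 0 1;0 0 0 0 0 0 1;0 0 0 0 0 0 1;0 0 0 0 0 0 1';python3 -m pendant '0 0 0 0 0 0 1;0 0 0 0 0 0 1;0 0 0 0 0 0 1'
```

```text
clock: 18.13
position: [521.6, 144.6, 39.3]
eef_rot: [1.26, 2.875, 0.002]
contact_force: [0.3, 0.1, 0.6]
width: 0.799
grasp_force: 0.0
clock: 18.55
position: [520.9, 144.7, 38.1]
eef_rot: [1.261, 2.877, -0.0]
contact_force: [-3.2, -1.4, 5.4]
width: 0.578
grasp_force: 30.0
clock: 18.8
position: [520.9, 144.7, 38.1]
eef_rot: [1.261, 2.877, -0.0]
contact_force: [-2.6, -1.2, 6.0]
width: 0.581
grasp_force: 30.0
```

```bash
python3 -m pendant '0 0 -0.04 0 0 0 1;0 0 -0.15 0 0 0 1;0 0 -0.3 0 0 0 1;0 0 -0.45 0 0 0 1;0 0 -0.6 0 0 0 1'|tail -3; python3 go.py 410.5,-91,185,102.3
python3 - <<'E'
from h import *
im,d=cap('scene'); np.save('s6.npy',d)
cv2.imwrite('pics/m7.png',cv2.resize(im[80:220,200:360],None,fx=4,fy=4,interpolation=cv2.INTER_CUBIC))
E
```

```text
contact_force: [0.5, -0.7, -2.6]
width: 0.582
grasp_force: 29.9
t 19.22 pos [520.3 144.9 189.7] yaw 42.7 tilt z [-0.001  0.    -1.   ] F [ 0.5 -0.7 -2.6] w 0.582 g 29.9 j [ 0.05  0.39  1.52  0.    1.23 -0.69]
410.5,-91,185,102.3 -> [-0.396 -0.962  0.019] [-0.000e+00 -1.000e-03 -1.987e+00] rows 8.3
```

View pics/m7.png

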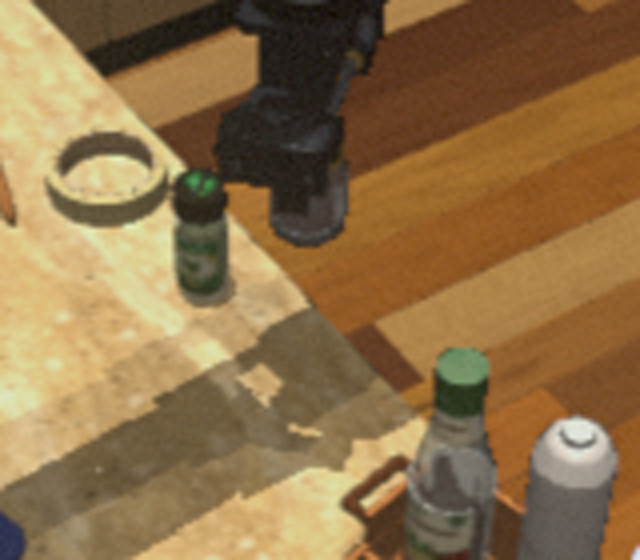

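The jam hangs upright in the fingers at (310,215), and the herbs (200,240) and tape are unmoved. Carrying it over the front-left pocket.

```bash
python3 -m pendant '-0.04 -0.1 0 0 0 -0.2 1;-0.1 -0.2 0 0 0 -0.4 1;-0.18 -0.3 0 0 0 -0.6 1;-0.25 -0.4 0 0 0 -0.8 1;-0.3 -0.5 0 0 0 -1 1'>/dev/null; python3 go.py 410.5,-91,185,102.3
```

```text
t 19.68 pos [479.4   3.4 187.8] yaw 73.0 tilt z [ 0. -0. -1.] F [ 0.1 -0.2 -2.6] w 0.581 g 29.9 j [-0.24  0.26  1.71 -0.    1.17 -1.51]
410.5,-91,185,102.3 -> [ 0.153 -0.442  0.011] [-0.     0.001 -0.978] rows 4.1
```

```bash
python3 -m pendant '0.13 0 0 0 0 -0.2 1;0.2 -0.1 0 0 0 -0.4 1;0.2 -0.25 0 0 0 -0.6 1;0.18 -0.38 0 0 0 -0.8 1;0.153 -0.442 0.011 0 0 -0.978 1'>/dev/null;python3 -m pendant '0 0 0 0 0 0 1;0 0 0.1 0 0 0 1;0 0 0.2 0 0 0 1;0 0 0.2 0 0 0 1' >/dev/null; python3 go.py 410.5,-91,130,102.3
python3 - <<'E'
from h import *
im,d=cap('scene'); P=cloud('scene',d)
m=(d>0)&(np.hypot(P[...,0]-410,P[...,1]+91)<45)&(P[...,2]>60)&(P[...,2]<120);q=P[m];print(m.sum(),q.min(0),q.max(0));print(np.histogram(q[:,2],8))
cv2.imwrite('pics/m8.png',cv2.resize(im[150:320,240:400],None,fx=3,fy=3,interpolation=cv2.INTER_CUBIC))
E
```

```text
t 20.43 pos [408.4 -87.8 131.9] yaw 101.9 tilt z [-0.006  0.004 -1.   ] F [ 0.   1.3 -2. ] w 0.583 g 29.9 j [-0.49  0.21  1.94  0.    1.   -2.27]
410.5,-91,130,102.3 -> [-0.006 -0.014  0.007] [ 0.009 -0.01  -0.012] rows 0.1
103 [ 379.43579747 -113.86844662   93.76446354] [421.31381357 -75.42034379 119.88644327]
(array([ 2, 13, 16, 17, 12, 18, 12, 13]), array([ 93.76446354,  97.02971101, 100.29495847, 103.56020594,
       106.8254534 , 110.09070087, 113.35594834, 116.6211958 ,
       119.88644327]))
```

View pics/m8.png

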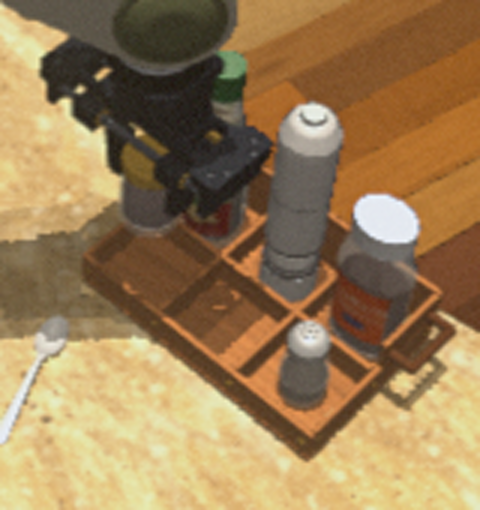

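The jam is upright with its bottom at (145,225), over the front-left pocket, and the body clears the sauce. Lowering.

```bash
python3 -m pendant '-0.006 -0.014 0.06 0 0 0 1; -0.006 -0.014 0.16 0 0 0 1;-0.006 -0.014 0.25 0 0 0 1;-0.006 -0.014 0.31 0 0 0 1;-0.006 -0.014 0.31 0 0 0 1' | sed -n '2p;4p'; python3 -m pendant '0 0 0.005 0 0 0 1; 0 0 0.012 0 0 0 1;0 0 0.012 0 0 0 1;0 0 0.012 0 0 0 1'| sed -n '2p;4p';python3 -m pendant '0 0 0.003 0 0 0 1; 0 0 0.006 0 0 0 1;0 0 0.006 0 0 0 1;0 0 0.006 0 0 0 1'| sed -n '2p;4p'
```

```text
position: [412.1, -91.7, 56.7]
contact_force: [-0.4, 1.3, -1.9]
position: [413.1, -92.5, 55.5]
contact_force: [-0.6, -0.1, -2.9]
position: [412.6, -92.3, 53.1]
contact_force: [0.2, -0.7, -1.6]
```

```bash
python3 -m pendant '0 0 0.003 0 0 0 1; 0 0 0.008 0 0 0 1;0 0 0.014 0 0 0 1;0 0 0.014 0 0 0 1'| sed -n '2p;4p';python3 -m pendant '0 0 0.003 0 0 0 1; 0 0 0.006 0 0 0 1;0 0 0.006 0 0 0 1;0 0 0.006 0 0 0 1'| sed -n '2p;4p'
```

```text
position: [412.4, -92.2, 49.2]
contact_force: [-0.5, 0.1, -1.6]
position: [412.7, -92.3, 48.1]
contact_force: [1.3, 1.2, 0.7]
```

```bash
python3 -m pendant '0 0 0.003 0 0 0 1; 0 0 0.004 0 0 0 1;0 0 0.004 0 0 0 1;0 0 0.004 0 0 0 1'| sed -n '2p;4p'
```

```text
position: [412.9, -92.3, 48.0]
contact_force: [-3.2, 3.3, 16.7]
```

```bash
python3 -m pendant '0 0 -0.004 0 0 0 1; 0 0 -0.006 0 0 0 1; 0 0 -0.006 0 0 0 0.35; 0 0 -0.006 0 0 0 0.25; 0 0 -0.006 0 0 0 0.2'| sed -n '2p;4,6p'; python3 -m pendant '0 0 0 0 0 0 0.15; 0 0 0 0 0 0 0.15; 0 0 0 0 0 0 0.15; 0 0 -0.08 0 0 0 0.15; 0 0 -0.22 0 0 0 0.15'| sed -n '2p;4,6p'
python3 -m pendant '0 0 -0.15 0 0 0 0.2;0 0 -0.3 0 0 0 0;0 0 -0.46 0 0 0 0;0 0 -0.55 0 0 0 0'>/dev/null; python3 go.py 503,265,240,102.3
```

```text
position: [412.6, -92.4, 48.5]
contact_force: [-0.1, 0.5, 1.2]
width: 0.778
grasp_force: 0.0
position: [411.0, -91.6, 102.0]
contact_force: [0.4, 0.3, -0.4]
width: 0.849
grasp_force: 0.0
t 23.73 pos [413.1 -92.5 245.1] yaw 102.0 tilt z [ 0.004 -0.002 -1.   ] F [ 1.3 -0.9 -0.1] w 0.993 g 0.0 j [-0.5   0.08  1.77  0.    1.29 -2.28]
503,265,240,102.3 -> [-0.649  1.324  0.018] [-0.006  0.007 -0.009] rows 8.8
```

```bash
python3 -m pendant '-0.05 0.13 0 0 0 0 0; -0.12 0.27 0 0 0 0 0; -0.19 0.41 0 0 0 0 0; -0.26 0.55 0 0 0 0 0; -0.33 0.68 0 0 0 0 0'>/dev/null; python3 -m pendant '-0.07 0.14 0 0 0 0 0; -0.14 0.29 0 0 0 0 0; -0.21 0.43 0 0 0 0 0; -0.28 0.57 0 0 0 0 0; -0.32 0.64 0 0 0 0 0'>/dev/null; python3 -m pendant '0 0 0 0 0 0 0;0 0 0 0 0 0 0'>/dev/null; python3 go.py 504,264.5,71,102.3
python3 - <<'E'
from h import *
im,d=cap('scene'); np.save('s7.npy',d)
cv2.imwrite('pics/m9.png',cv2.resize(im[80:320,180:400],None,fx=2.4,fy=2.4,interpolation=cv2.INTER_CUBIC))
E
```

```text
t 24.73 pos [502.6 264.7 240.4] yaw 102.1 tilt z [-0.001 -0.001 -1.   ] F [-0.1 -1.2 -0.5] w 1.000 g 0.0 j [ 0.28  0.41  1.36 -0.    1.38 -1.5 ]
504,264.5,71,102.3 -> [-0.006 -0.002  0.678] [-0.001 -0.002 -0.006] rows 4.1
```

View pics/m9.png

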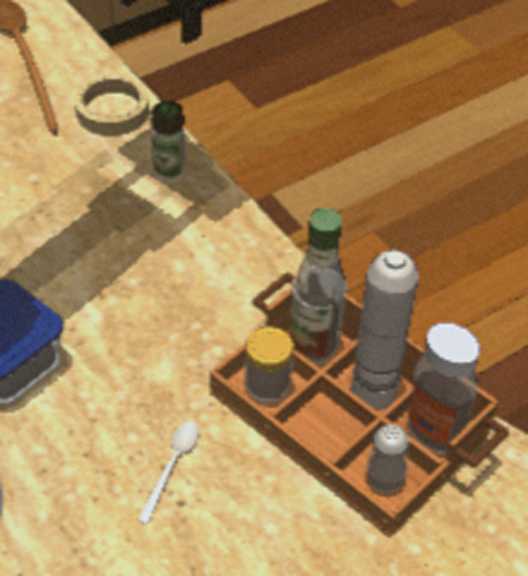

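The jam stands in the front-left pocket (270,365), the shaker in the front-right (388,460), and the mill and bottles are upright. The front-middle pocket is free and the herbs are at (168,140). Grasping the herbs high on the cap.

```bash
python3 -m pendant '-0.004 0 0.12 0 0 0 0;-0.004 0 0.28 0 0 0 0;-0.004 0 0.44 0 0 0 0;-0.004 0 0.6 0 0 0 0;-0.004 0 0.67 0 0 0 0'>/dev/null; python3 -m pendant '0 0 0 0 0 0 0;0 0 0 0 0 0 0.1;0 0 0 0 0 0 0.3;0 0 0 0 0 0 1;0 0 0 0 0 0 1'|tail -2; python3 -m pendant '0 0 0 0 0 0 1;0 0 0 0 0 0 1;0 0 0 0 0 0 1;0 0 0 0 0 0 1;0 0 0 0 0 0 1'|tail -2;python3 -m pendant '0 0 0 0 0 0 1;0 0 0 0 0 0 1;0 0 0 0 0 0 1;0 0 0 0 0 0 1;0 0 0 0 0 0 1';python3 -m pendant '0 0 -0.03 0 0 0 1;0 0 -0.15 0 0 0 1;0 0 -0.3 0 0 0 1;0 0 -0.45 0 0 0 1;0 0 -0.6 0 0 0 1'|tail -3; python3 go.py 427,-172.5,230,102.3
```

```text
width: 0.719
grasp_force: 0.0
width: 0.447
grasp_force: 30.0
clock: 26.45
position: [503.9, 264.5, 73.7]
eef_rot: [-0.329, 3.124, -0.0]
contact_force: [0.4, -1.1, 3.9]
width: 0.452
grasp_force: 30.0
contact_force: [1.2, -0.5, -0.8]
width: 0.449
grasp_force: 30.0
t 26.87 pos [503.2 264.4 225.3] yaw 102.0 tilt z [-0.001 -0.    -1.   ] F [ 1.2 -0.5 -0.8] w 0.449 g 30.0 j [ 0.28  0.42  1.38  0.    1.34 -1.5 ]
427,-172.5,230,102.3 -> [ 0.662 -1.646 -0.018] [ 0.    -0.002 -0.009] rows 10.6
```

```bash
python3 -m pendant '0.1 -0.06 0 0 0 0 1;0.22 -0.16 0 0 0 0 1;0.34 -0.26 0 0 0 0 1;0.46 -0.36 0 0 0 0 1;0.58 -0.46 0 0 0 0 1'>/dev/null; python3 -m pendant '0.06 -0.14 0 0 0 0 1;0.1 -0.3 0 0 0 0 1;0.1 -0.46 0 0 0 0 1;0.1 -0.62 0 0 0 0 1;0.1 -0.78 0 0 0 0 1'>/dev/null;  python3 go.py 430,-174,230,102.3
```

```text
t 27.70 pos [401.7 -75.9 224. ] yaw 102.0 tilt z [ 0.001  0.    -1.   ] F [ 1.2  0.  -1.5] w 0.449 g 30.0 j [-0.48  0.07  1.84  0.    1.24 -2.26]
430,-174,230,102.3 -> [-0.029 -0.407 -0.024] [-0.     0.001 -0.01 ] rows 2.5
```

```bash
python3 -m pendant '0 -0.14 0 0 0 0 1;0 -0.29 0 0 0 0 1;-0.03 -0.4 0 0 0 -0.01 1;-0.03 -0.407 0.08 0 0 -0.01 1;-0.03 -0.407 0.16 0 0 -0.01 1'>/dev/null; python3 -m pendant '0 0 0.05 0 0 0 1;0 0 0.05 0 0 0 1;0 0 0.05 0 0 0 1'>/dev/null;  python3 go.py 430,-174,163,102.3
python3 - <<'E'
from h import *
im,d=cap('scene'); P=cloud('scene',d)
m=(d>0)&(np.hypot(P[...,0]-430,P[...,1]+174)<35)&(P[...,2]>75)&(P[...,2]<155);q=P[m];print(m.sum(),q.min(0),q.max(0))
cv2.imwrite('pics/m10.png',cv2.resize(im[150:320,240:400],None,fx=3,fy=3,interpolation=cv2.INTER_CUBIC))
E
```

```text
t 28.37 pos [ 430.4 -171.9  171.2] yaw 102.3 tilt z [-0.001  0.001 -1.   ] F [-0.2  0.8  0.1] w 0.450 g 30.0 j [-0.63  0.25  1.77  0.    1.12 -2.42]
430,-174,163,102.3 -> [ 0.003 -0.008  0.033] [ 0.002 -0.001  0.001] rows 0.2
220 [ 408.67135951 -193.658721     97.27602376] [ 440.82882873 -160.24117182  154.72121356]
```

View pics/m10.png

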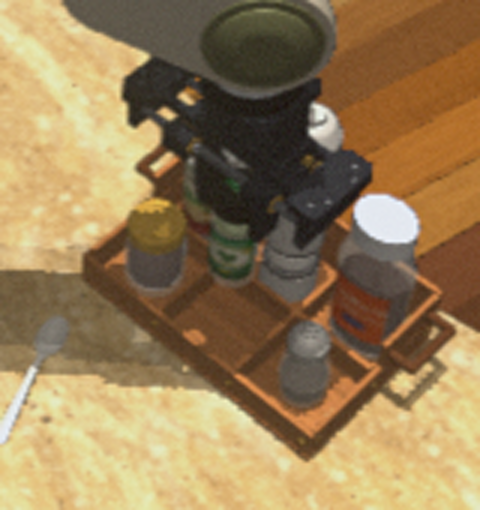

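The herbs hang upright with their base at (232,280), above the front-middle pocket, clear of the jam and shaker. Lowering.

```bash
python3 -m pendant '0.003 -0.008 0.06 0 0 0 1; 0.003 -0.008 0.15 0 0 0 1;0.003 -0.008 0.24 0 0 0 1;0.003 -0.008 0.31 0 0 0 1;0.003 -0.008 0.325 0 0 0 1' >/dev/null; python3 -m pendant '0 0 0 0 0 0 1; 0 0 0 0 0 0 1'| sed -n '2p;4p';python3 -m pendant '0 0 0.004 0 0 0 1; 0 0 0.008 0 0 0 1;0 0 0.008 0 0 0 1'| sed -n '2p;4p'
```

```text
position: [430.9, -174.5, 91.1]
contact_force: [0.3, 0.4, -0.8]
position: [430.5, -174.3, 88.3]
contact_force: [-0.2, 1.0, -0.9]
```

```bash
python3 -m pendant '0 0 0.004 0 0 0 1; 0 0 0.009 0 0 0 1;0 0 0.013 0 0 0 1;0 0 0.013 0 0 0 1'| sed -n '2p;4p';python3 -m pendant '0 0 0.003 0 0 0 1; 0 0 0.006 0 0 0 1;0 0 0.006 0 0 0 1;0 0 0.006 0 0 0 1'| sed -n '2p;4p'
```

```text
position: [430.2, -174.1, 84.3]
contact_force: [-0.3, -0.5, -1.4]
position: [430.6, -174.3, 83.6]
contact_force: [-0.6, 1.0, 5.8]
```

```bash
python3 -m pendant '0 0 0.003 0 0 0 1; 0 0 0.004 0 0 0 1;0 0 0.004 0 0 0 1;0 0 0.004 0 0 0 1'| sed -n '2p;4p'
```

```text
position: [430.9, -174.4, 83.5]
contact_force: [-3.8, 2.1, 16.1]
```

```bash
python3 -m pendant '0 0 -0.004 0 0 0 1; 0 0 -0.006 0 0 0 1; 0 0 -0.006 0 0 0 0.5; 0 0 -0.006 0 0 0 0.42; 0 0 -0.006 0 0 0 0.38'| sed -n '2p;4,6p'; python3 -m pendant '0 0 0 0 0 0 0.38; 0 0 0 0 0 0 0.38; 0 0 0 0 0 0 0.38; 0 0 -0.06 0 0 0 0.38; 0 0 -0.18 0 0 0 0.38'| sed -n '2p;4,6p'
python3 -m pendant '0 0 -0.15 0 0 0 0.38;0 0 -0.3 0 0 0 0.3;0.05 0 -0.46 0 0 0 0.2;0.15 0 -0.55 0 0 0 0;0.25 0 -0.55 0 0 0 0'>/dev/null;python3 -m pendant '0.05 0.16 0 0 0 0 0;0.05 0.32 0 0 0 0 0;0.05 0.48 0 0 0 0 0;0.05 0.64 0 0 0 0 0;0.05 0.8 0 0 0 0 0'>/dev/null;python3 -m pendant '0 0 0 0 0 0 0;0 0 0 0 0 0 0'>/dev/null;python3 go.py
python3 - <<'E'
from h import *
im,d=cap('scene','f'); im2,d2=cap('top');np.save('sf.npy',d)
a=cv2.resize(im[60:380,150:400],(500,600),interpolation=cv2.INTER_CUBIC)
b=cv2.resize(im2[140:260,120:420],(300,120));c=np.zeros((600,800,3),np.uint8);c[:,:500]=a;c[:120,500:]=b
b=cv2.resize(im2[150:245,275:395],(300,238),interpolation=cv2.INTER_CUBIC);c[150:388,500:]=b
cv2.imwrite('pics/m11.png',c)
E
```

```text
position: [430.2, -174.2, 83.4]
contact_force: [-0.3, 0.4, 0.7]
width: 0.612
grasp_force: 0.0
position: [428.9, -173.3, 126.7]
contact_force: [0.5, -0.8, -0.1]
width: 0.623
grasp_force: 0.0
t 32.08 pos [314.    6.6 266.3] yaw 102.6 tilt z [ 0.001 -0.001 -1.   ] F [ 0.6 -0.  -0.6] w 1.002 g 0.0 j [-0.36 -0.21  1.98 -0.    1.37 -2.15]
```

View pics/m11.png

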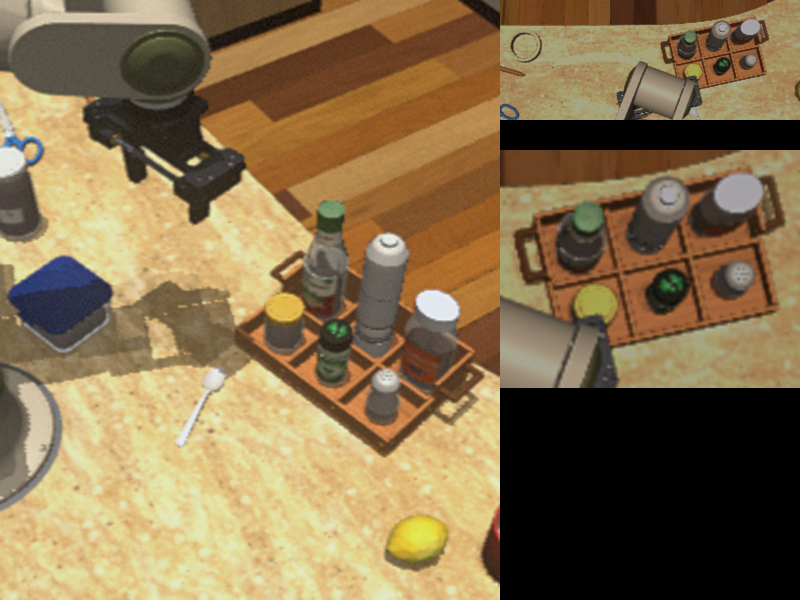

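All six items stand upright in their pockets: jam (285,325), herbs (335,350) and shaker (383,395) in front of the sauce, mill and syrup respectively. The lemon and tape are undisturbed and the robot is clear. Handing in.

```bash
python3 -c "
from plant import ticket;print(ticket.close_job())"
```

```text
the job is handed in; nothing more can be done
None
```

The caddy is stocked as asked and the job is handed in at about 32 s: the last pictures show all four items upright in their pockets, both bottles still standing, and the lemon and tape not visibly moved.

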